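# Close the reel tub

### The job

Put the loose grey lid on the larger, oblong tub of bobbins and press it down firmly until it is fully home on the rim and level all round, then let go of it. Leave the tub standing upright on the bench, and do not shift or topple the small tub, the spray can, the thread cone or the tape dispenser.

Things in the scene. Friction and masses are not known exactly. Their poses are not given: they have to be found in the camera images.
- tub: Open oblong white plastic tub of metal bobbins, loose on the bench, about 0.6 kg: 120 mm along its x, 90 mm along its y, walls 60 mm high and 4 mm thick. Origin: centre of its underside; z up. Bobbins stay below 50 mm. With the lid fully home the lid's origin is 48 mm above this origin; with the lid lying loose on the seal strips, 54 mm.
- tub_rim (a point): Centre of the oblong tub's mouth, level with its plain rim; axes as the tub's. Four black rubber seal strips, one mid-way along each wall, stand 6 mm above the rim. Each sinks into the wall when pushed with about 2.5 N (10 N for all four) and stays where pushed. The lid's weight alone does not sink them; pressed home, the lid's plate rests on the rim.
- lid: Loose grey oblong lid, 70 g, right way up on the bench: 132 mm along its x, 102 mm along its y. A skirt 12 mm deep and 3 mm thick hangs from a 4 mm top plate; inside it is 126 x 96 mm and goes round the outside of the oblong tub with 3 mm to spare on each side, either way round. Origin: centre of the skirt's lower edge; z up; plate underside at 12 mm, plate top at 16 mm.
- lid_grip (a point): Middle of the solid grip bar on top of the lid, 29 mm above the lid's origin; axes as the lid's. The bar is 60 mm long along the lid's x, 18 mm wide along its y and 26 mm tall (16 to 42 mm above the lid's origin).
- small_tub: Bystander: open square white tub of bobbins, 80 x 80 mm, 50 mm high; the lid does not fit it. Origin: centre of its underside. It and the oblong tub stand left and right, in either order.
- spray_can: Bystander: upright spray can, 54 mm across, 170 mm tall. Origin: centre of its underside.
- thread_cone: Bystander: upright white cone of thread, 68 mm across the foot, 130 mm tall. Origin: centre of its underside.
- dispenser: Bystander: black tape dispenser, 55 x 110 mm, 71 mm high. Origin: centre of its underside.
Not all that is in view belongs to the job. What is shaped like the lid but green or pink is not meant.

How it is judged (in metres and radians):
At the end, for the whole second after the job is handed in: The lid is on the oblong tub: centred within 6 mm, no more than 2 mm above fully home, level with the rim within 0.03 rad, long side along long side, right way up; the tub stands upright on the bench (tilt under 0.03 rad) and both are at rest (horizontal distance between lid and tub below 0.006 m and z of lid in the frame of tub between 0.044 and 0.05 m and angle between the z axis of lid and the z axis of tub, either way round below 0.03 rad and angle between the x axis of lid and the x axis of tub, either way round below 0.1 rad and angle between tub's own z axis and vertical below 0.03 rad and height (world z) of tub between -0.005 and 0.005 m and angle between lid's own z axis and vertical below 0.05 rad and linear speed of each of lid, tub below 0.02 m/s); the robot touches nothing.
It fails at once if the small square tub is shifted more than 30 mm or tipped (distance of small_tub from where it was at the start of the episode above 0.03 m or angle between small_tub's own z axis and vertical above 0.3 rad).
It fails at once if the spray can is shifted more than 30 mm or tipped (distance of spray_can from where it was at the start of the episode above 0.03 m or angle between spray_can's own z axis and vertical above 0.3 rad).
It fails at once if the thread cone is shifted more than 30 mm or tipped (distance of thread_cone from where it was at the start of the episode above 0.03 m or angle between thread_cone's own z axis and vertical above 0.3 rad).
It fails at once if the tape dispenser is shifted more than 30 mm or tipped (distance of dispenser from where it was at the start of the episode above 0.03 m or angle between dispenser's own z axis and vertical above 0.3 rad).
It also fails if it takes over 38 s, if anything falls off the work surface, if the arm or the gripper's body presses on something with over 40 N, if the wrist force passes 120 N, or if a joint passes its speed limit or range.

### The arm

A 6-joint arm with a two-finger parallel gripper is mounted at the origin on the work surface. World frame = base frame: x ahead of the robot, y to its left, z up, the work surface at z = 0. Lengths are in m, angles in degrees, forces in N, time in s.
With the tool pointing down it reaches from about 0.375 to 0.9 m from the base axis. Payload 3.1 kg.
Tool frame: the origin (TCP) lies at the very end of the fingers, on their centre line; the grasp point (between the pads) lies 19 mm behind it; z points along the fingers, y is the line along which they close (so a half turn about z gives the same grasp; the last joint's range is limited). The gripper opens to 87 mm and grips with 3 to 60 N. Pads are 19 mm wide; open, the fingers measure 117 mm over their backs; the gripper's body (75 mm by 190 mm) begins 51 mm behind the grasp point.
Start: joints at [-75.716, 30.224, 82.088, -0, 67.689, -10.227], TCP at [0.259, -0.569, 0.223] pointing down, gripper open.
Joint ranges: [-176.69, 176.69], [-43.24, 126.21], [12.49, 139.97], [-82, 262], [0, 151.66], [-163.58, 163.58]. Speed limits (degrees/s): [159.86, 159.86, 180, 180, 180, 180].

### API

Orientations are given as a 3x3 rotation matrix whose columns are the frame's x, y, z axes.
In Python, from rig import bot gives the robot as it stands.
- The arm moves only by the tool move_arm, never from a script. Its argument "increments" is a list of rows, each an object with "xyz": the shift along the tool's x, y, z in mm, a list of three; "roll": the turn about the tool's z in rad; "grip": the opening in per cent of the stroke, from 0 (shut) to 100 (fully open). A call has 1 to 5 rows; each row shifts and turns the commanded pose from where the row before left it, along the tool's axes as they then stand; what a row does not reach is not made up. A row lasts 1/12 s, in which the tool goes at most 41.7 mm and 7.16 degrees, less where a joint would pass 70% of its speed; a pose out of reach is approached as far as the arm can. A call is refused whole if a number of a shift passes 41.7 or a number of a turn 0.125, either way. A call with a gripper value outside its range is refused whole. The fingers move at their own pace and stop on an object; the grip force is fixed at half the most. Time passes only in rows, so rows that do not move let the fingers close. It gives the time, the measured TCP pose, the force, the opening and the grip force at its end, in the units of the state.
- bot.read_state(): the state, without advancing time (a new reading comes with each control period).
- bot.capture(name): name is "side" or "top" or "wrist"; returns (picture, depth): 420x560x3 uint8, red, green, blue; 420x560 float32, m along the optical axis (not along the pixel's ray), 0 where there is no reading.
- bot.camera_model(name): a dict with "intrinsics" (3x3 intrinsics, pixels), "D" ([k1, k2, p1, p2, k3] as OpenCV has them; the pictures are not rectified), "rvec" (rotation vector, rad) and "tvec" (3), from world to camera coordinates, as OpenCV has them; the wrist camera has in their place "tool_from_camera" (4x4, takes a point from camera to tool coordinates, whose origin is the TCP and whose axes are the flange's). Camera axes: x right, y down, z forward; pixel columns grow to the right and rows downward; lengths in m; the calibration is good to about 2 mm. A picture is of the moment at which its call begins: read the wrist's pose just before it. camera_model takes no time and is no camera call.
- bot.hand_in(): hands the job in; it is judged then, once.
Trained networks look in the newest picture that a camera, given by its name, has taken for a name from the list of things; names that differ only in an ending like _2 or _b are one class to them, and where a whole thing is asked for, a point or a joint stands for the part that bears it (a point fixed in the world has none). Each returns a list of dicts, best first, with "conf" (0 to 1); they miss things now and then, are a little off and sometimes report something else, mostly with a low value. They report only what shows in the picture. A call takes as long as a camera call. They do not tell look-alikes from the thing itself.
- bot.spot_in(label, camera): "at" ([x, y, z] in m, in the coordinates of the camera as it stood for that picture, good to about 4 mm: the middle of the surface that is visible of it).
- bot.trace(label, camera): "mask" (420x560 bool, what is visible of it).
The state is a dict: "time_s": time; "joint_positions": joint angles; "qvel": joint speeds; "tau": joint torques, N m; "position": TCP position; "tcp_rot": TCP orientation; "force": force on the tool from outside, world axes, zero at the start; "moment": the same for the moment, N m; "opening": opening from 0.0 (shut) to 1.0 (fully open); "grasp_force": force on a finger pad.
Only numpy, scipy, OpenCV 4.12 (cv2) and the standard library are available. Lean on these libraries where they do the work, as an engineer would, in place of code of your own. Each camera call takes 0.05 s, during which the arm holds its last target. There are 200 camera calls.

## Working session

There is one attempt and no reset: what is moved stays moved. The work goes in short steps, Python scripts to look and compute and a tool call to move; the robot and the scene stay as the last step left them, time stands still between calls to the robot, and variables do not carry over. Pictures are saved under pics/ and viewed, at most 10 in all, crops included, and the job is handed in when it is done.

Besides the shell and the picture viewer there is one more tool, called by a JSON object that holds its "api" and its "payload". move_arm: Moves the arm, as the interface text tells. Its arguments: {"type":"object","properties":{"increments":{"type":"array"}},"required":["increments"]}

```bash
mkdir -p pics
cat > h.py <<'E'
from rig import bot
import numpy as np, cv2
def T(cam,st=None):
    m=bot.camera_model(cam)
    if 'tvec' in m:
        R=cv2.Rodrigues(np.array(m['rvec'],float))[0]; t=np.array(m['tvec'],float).ravel()
        M=np.eye(4);M[:3,:3]=R.T;M[:3,3]=-R.T@t;return M
    W=np.eye(4);W[:3,:3]=st['tcp_rot'];W[:3,3]=st['position'];return W@np.array(m['tool_from_camera'])
def cloud(cam,depth,mask,M):
    m=bot.camera_model(cam);K=np.array(m['intrinsics']);D=np.array(m['D'])
    v,u=np.nonzero(mask&(depth>0));z=depth[v,u]
    p=cv2.undistortPoints(np.c_[u,v].astype(float)[:,None],K,D)[:,0]
    P=np.c_[p*z[:,None],z]
    return P@M[:3,:3].T+M[:3,3]
def save(n,im): cv2.imwrite('pics/'+n,im[:,:,::-1])
E
python3 - <<'E'
from h import *
print({k:np.round(v,3) if k!='time_s' else v for k,v in bot.read_state().items()})
a,da=bot.capture('top');b,db=bot.capture('side')
save('top.png',a);save('side.png',b);np.savez('s.npz',a=a,da=da,b=b,db=db)
M=T('top');print(np.round(M,3))
for l in ['lid','tub','small_tub','spray_can','thread_cone','dispenser']:
    for d in bot.spot_in(l,'top'): print(l,round(d['conf'],2),np.round(M[:3,:3]@np.array(d['at'])+M[:3,3],3))
E
```

```text
{'time_s': 0.0, 'joint_positions': array([-7.5715e+01,  3.0278e+01,  8.2156e+01, -1.0000e-03,  6.7689e+01,
       -1.0229e+01]), 'qvel': array([-0.01 ,  0.136, -0.023, -0.021, -0.06 , -0.09 ]), 'tau': array([  0.   , -44.004, -17.659,   0.063,   0.058,  -0.   ]), 'position': array([ 0.259, -0.568,  0.222]), 'tcp_rot': array([[ 0.91 ,  0.415, -0.001],
       [ 0.415, -0.91 ,  0.002],
       [ 0.   , -0.002, -1.   ]]), 'force': array([0.135, 0.241, 0.334]), 'moment': array([-0.002,  0.029, -0.003]), 'grasp_force': np.float64(0.0), 'opening': np.float64(0.999)}
[[-0.02  -0.995  0.096  0.356]
 [-0.999  0.023  0.029 -0.02 ]
 [-0.031 -0.095 -0.995  1.281]
 [ 0.     0.     0.     1.   ]]
lid 0.72 [ 0.743 -0.     0.048]
lid 0.68 [0.417 0.16  0.016]
lid 0.57 [ 0.389 -0.275  0.012]
lid 0.48 [0.651 0.178 0.04 ]
tub 0.58 [ 0.64  -0.218  0.042]
small_tub 0.87 [0.652 0.18  0.04 ]
spray_can 0.71 [ 0.607 -0.402  0.145]
thread_cone 0.86 [0.619 0.391 0.06 ]
dispenser 0.62 [0.747 0.001 0.045]
```

View pics/top.png

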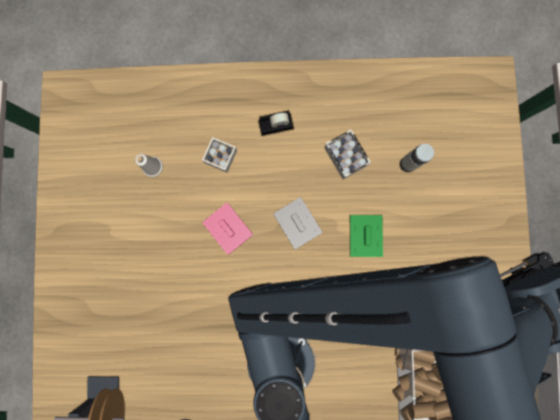

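View pics/side.png

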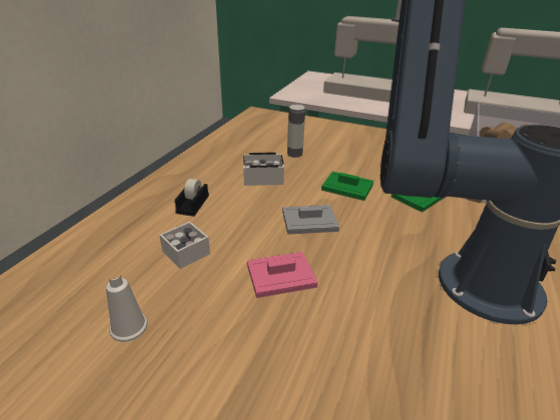

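The top view shows the grey lid at about (298,223), between a pink one (227,228) and a green one (366,235). The oblong tub is at (347,155), with the can to its right at (417,158). The small tub is at (219,154). The networks missed the grey lid, so I'll segment it using depth.

```bash
cat >> h.py <<'E'
def rect(P):
    c,s,a=cv2.minAreaRect((P[:,:2]*1000).astype(np.float32))
    if s[0]<s[1]: s=s[::-1];a+=90
    return np.round(c,1),np.round(s,1),round((a+90)%180-90,1)
E
python3 - <<'E'
from h import *
s=np.load('s.npz');M=T('top')
P=None
im=np.zeros((420,560),bool)
def box(u,v,r):
    m=im.copy();m[v-r:v+r,u-r:u+r]=1;return m
hsv=cv2.cvtColor(s['a'],cv2.COLOR_RGB2HSV)
for n,u,v,lo,hi in [('lid',298,223,.008,.025),('grip',298,223,.03,.05),('tub',347,155,.02,.08)]:
    m=box(u,v,30)
    if n!='tub': m&=hsv[...,1]<60
    P=cloud('top',s['da'],m,M);P=P[(P[:,2]>lo)&(P[:,2]<hi)]
    print(n,len(P),rect(P) if len(P)>3 else '',np.percentile(P[:,2],[5,50,95]).round(4),P[:,:2].mean(0).round(4))
m=box(298,190,8);print('table z',np.median(cloud('top',s['da'],m,M)[:,2]))
E
```

```text
lid 1232 (array([433.1, -61.4]), array([131.8, 101.6]), 30.0) [0.0116 0.0159 0.0199] [ 0.4325 -0.0613]
grip 115 (array([433.2, -61.6]), array([59., 18.]), 30.5) [0.0371 0.0409 0.0452] [ 0.433  -0.0613]
tub 1054 (array([ 642.8, -220.3]), array([120.2,  89.8]), 28.3) [0.0239 0.0436 0.0658] [ 0.6433 -0.2197]
table z 0.0002591432977829822
```

{"api": "move_arm", "payload": {"increments": [{"xyz":[26,-28,0],"roll":0,"grip":100},{"xyz":[26,-28,0],"roll":0,"grip":100},{"xyz":[26,-28,0],"roll":0,"grip":100},{"xyz":[26,-28,0],"roll":0,"grip":100},{"xyz":[26,-28,0],"roll":0,"grip":100}]}}

```text
time_s: 0.82
position: [0.3197, -0.3857, 0.2226]
tcp_rot: [[0.91, 0.414, 0.0], [0.414, -0.91, -0.0], [0.0, 0.0, -1.0]]
force: [2.2, -0.4, 0.4]
opening: 1.001
grasp_force: 0.0
```

{"api": "move_arm", "payload": {"increments": [{"xyz":[26,-28,0],"roll":0,"grip":100},{"xyz":[26,-28,0],"roll":0,"grip":100},{"xyz":[26,-28,0],"roll":0,"grip":100},{"xyz":[26,-28,0],"roll":0,"grip":100},{"xyz":[26,-28,0],"roll":0,"grip":100}]}}

```text
time_s: 1.23
position: [0.3801, -0.2044, 0.2229]
tcp_rot: [[0.91, 0.414, 0.001], [0.414, -0.91, -0.001], [0.0, 0.001, -1.0]]
force: [0.3, -1.2, -0.4]
opening: 1.0
grasp_force: 0.0
```

{"api": "move_arm", "payload": {"increments": [{"xyz":[26,-28,0],"roll":0,"grip":100},{"xyz":[26,-28,0],"roll":0,"grip":100},{"xyz":[26,-28,0],"roll":0,"grip":100},{"xyz":[4,0,0],"roll":-0.096,"grip":100},{"xyz":[0,0,0],"roll":0,"grip":100}]}}

```text
time_s: 1.65
position: [0.4202, -0.0935, 0.2228]
tcp_rot: [[0.863, 0.506, 0.001], [0.506, -0.863, -0.0], [0.001, 0.001, -1.0]]
force: [-0.2, -0.6, 0.6]
opening: 1.0
grasp_force: 0.0
```

```bash
cat > w.py <<'E'
from h import *
import sys
n,zlo,zhi=sys.argv[1],float(sys.argv[2]),float(sys.argv[3])
st=bot.read_state();a,d=bot.capture('wrist');M=T('wrist',st);save(n+'.png',a)
print(st['time_s'],np.round(st['position'],4),'xyaw',np.degrees(np.arctan2(st['tcp_rot'][1][0],st['tcp_rot'][0][0])),np.round(st['force'],1))
hs=cv2.cvtColor(a,cv2.COLOR_RGB2HSV)
P=cloud('wrist',d,np.ones(d.shape,bool),M);S=hs[...,1][d>0]
k=(P[:,2]>zlo)&(P[:,2]<zhi)&(S<70);print(k.sum())
c=np.array([float(x) for x in sys.argv[4:6]]);k&=np.hypot(*(P[:,:2]-c).T)<.085
print(rect(P[k]),np.median(P[k][:,2]))
E
python3 w.py w1 .03 .055 .433 -.061
```

```text
1.65 [ 0.4202 -0.0935  0.2228] xyaw 30.399339534119893 [-0.2 -0.6  0.6]
8002
(array([431.2, -64. ]), array([59.8, 17.8]), 29.1) 0.04131383635628008
```

View pics/w1.png

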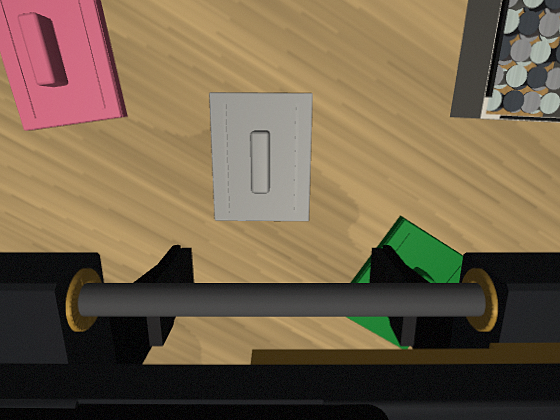

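The picture shows the grey lid's bar at about (260,161), clear of the pink lid (45,50) and the green one (425,270), and squared up to the fingers.

{"api": "move_arm", "payload": {"increments": [{"xyz":[25,-20,0],"roll":0.015,"grip":100},{"xyz":[0,0,41],"roll":0,"grip":100},{"xyz":[0,0,41],"roll":0,"grip":100},{"xyz":[0,0,41],"roll":0,"grip":100},{"xyz":[0,0,35],"roll":0,"grip":100}]}}

```text
time_s: 2.12
position: [0.4311, -0.0671, 0.063]
tcp_rot: [[0.875, 0.484, 0.001], [0.484, -0.875, -0.001], [0.0, 0.001, -1.0]]
force: [0.1, 1.1, 0.1]
opening: 1.001
grasp_force: 0.0
```

{"api": "move_arm", "payload": {"increments": [{"xyz":[0,0,30],"roll":0,"grip":100},{"xyz":[0,0,15],"roll":0,"grip":100},{"xyz":[0,0,0],"roll":0,"grip":100}]}}

```text
time_s: 2.37
position: [0.4301, -0.067, 0.0176]
tcp_rot: [[0.876, 0.483, -0.003], [0.483, -0.876, 0.001], [-0.002, -0.003, -1.0]]
force: [0.2, -1.4, 0.7]
opening: 1.0
grasp_force: 0.0
```

{"api": "move_arm", "payload": {"increments": [{"xyz":[3.5,-2.5,-1],"roll":0,"grip":100},{"xyz":[0,0,0],"roll":0,"grip":0},{"xyz":[0,0,0],"roll":0,"grip":0},{"xyz":[0,0,0],"roll":0,"grip":0},{"xyz":[0,0,0],"roll":0,"grip":0}]}}

```text
time_s: 2.78
position: [0.4333, -0.0623, 0.0209]
tcp_rot: [[0.874, 0.486, 0.001], [0.486, -0.874, -0.0], [0.001, 0.001, -1.0]]
force: [-0.1, -0.6, 0.2]
opening: 0.782
grasp_force: 0.0
```

{"api": "move_arm", "payload": {"increments": [{"xyz":[0,0,0],"roll":0,"grip":0},{"xyz":[0,0,0],"roll":0,"grip":0},{"xyz":[0,0,0],"roll":0,"grip":0},{"xyz":[0,0,0],"roll":0,"grip":0}]}}

```text
time_s: 3.12
position: [0.433, -0.0618, 0.0206]
tcp_rot: [[0.873, 0.487, 0.0], [0.487, -0.873, -0.0], [0.0, 0.0, -1.0]]
force: [-0.3, 0.0, 0.1]
opening: 0.481
grasp_force: 0.0
```

{"api": "move_arm", "payload": {"increments": [{"xyz":[0,0,1],"roll":0,"grip":0},{"xyz":[0,0,0],"roll":0,"grip":0},{"xyz":[0,0,0],"roll":0,"grip":0},{"xyz":[0,0,0],"roll":0,"grip":0},{"xyz":[0,0,0],"roll":0,"grip":0}]}}

```text
time_s: 3.53
position: [0.4329, -0.0618, 0.0195]
tcp_rot: [[0.873, 0.487, -0.0], [0.487, -0.873, 0.0], [-0.0, -0.0, -1.0]]
force: [-0.1, 0.5, -0.6]
opening: 0.206
grasp_force: 30.0
```

{"api": "move_arm", "payload": {"increments": [{"xyz":[0,0,0],"roll":0,"grip":0},{"xyz":[0,0,0],"roll":0,"grip":0},{"xyz":[0,0,-15],"roll":0,"grip":0},{"xyz":[0,0,-40],"roll":0,"grip":0},{"xyz":[0,0,-40],"roll":0,"grip":0}]}}

```text
time_s: 3.95
position: [0.4314, -0.0613, 0.1142]
tcp_rot: [[0.873, 0.487, -0.005], [0.487, -0.873, 0.002], [-0.004, -0.005, -1.0]]
force: [2.1, -1.2, -1.8]
opening: 0.2
grasp_force: 30.0
```

{"api": "move_arm", "payload": {"increments": [{"xyz":[0,0,-40],"roll":0,"grip":0},{"xyz":[0,25,-25],"roll":0,"grip":0},{"xyz":[1,35,-12],"roll":0,"grip":0},{"xyz":[1,35,-8],"roll":0,"grip":0},{"xyz":[1,35,-6],"roll":0,"grip":0}]}}

```text
time_s: 4.37
position: [0.4996, -0.175, 0.2073]
tcp_rot: [[0.873, 0.488, 0.002], [0.488, -0.873, -0.001], [0.001, 0.002, -1.0]]
force: [-0.4, 0.3, -1.0]
opening: 0.207
grasp_force: 30.0
```

{"api": "move_arm", "payload": {"increments": [{"xyz":[1,35,0],"roll":0,"grip":0},{"xyz":[1,35,0],"roll":0,"grip":0},{"xyz":[1,30,0],"roll":0,"grip":0},{"xyz":[1,12,0],"roll":0,"grip":0},{"xyz":[0,0,0],"roll":0,"grip":0}]}}

```text
time_s: 4.78
position: [0.5583, -0.2729, 0.205]
tcp_rot: [[0.875, 0.485, 0.002], [0.485, -0.875, -0.002], [0.001, 0.002, -1.0]]
force: [1.0, 0.2, -0.1]
opening: 0.202
grasp_force: 30.0
```

```bash
python3 w.py w2 .052 .075 .643 -.22
```

```text
4.7833 [ 0.5583 -0.2729  0.205 ] xyaw 29.012065768742865 [ 1.   0.2 -0.1]
2767
(array([ 649.1, -218.5]), array([99. , 89.6]), 28.4) 0.06021089644045846
```

View pics/w2.png

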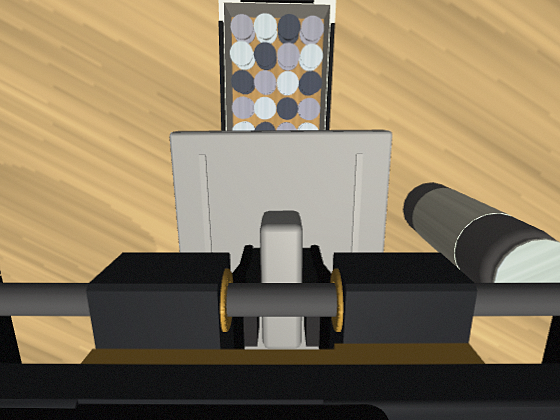

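The picture shows the lid held square, its far edge at row 130. The tub's far part lies behind it at (222–335, 0–130), and the can is to the right at (530,260). I'll measure both in this same frame so the calibration bias cancels.

Run:
```python
from h import *
st=bot.read_state();a,d=bot.capture('wrist');M=T('wrist',st)
R=np.array(st['tcp_rot']);p=np.array(st['position'])
Q=(cloud('wrist',d,np.ones(d.shape,bool),M)-p)@R   # tool coords
print(p,np.degrees(np.arctan2(R[1,0],R[0,0])))
def show(n,k):
    q=Q[k]; print(n,k.sum(),rect(q),'z',np.median(q[:,2]).round(4), 'xmax',np.percentile(q[:,0],[99.5,100]).round(4),'y',np.percentile(q[:,1],[0,.5,99.5,100]).round(4))
show('plate',(abs(Q[:,2]-.0035)<.004)&(Q[:,0]>.025)&(Q[:,0]<.09)&(abs(Q[:,1])<.07))
W=Q@R.T+p
rel=Q[:,:2]-np.array([.1,0])
k=(W[:,2]>.02)&(W[:,2]<.075)&(Q[:,0]>.09)&(Q[:,0]<.22)&(abs(Q[:,1])<.09)
show('tub',k)
k&=(W[:,2]>.052);show('rim',k)
```

```text
[ 0.5566906  -0.27049071  0.20467838] 29.066113658837427
plate 17688 (array([44.3, -0.1]), array([102.3,  38.6]), 90.0) z 0.0038 xmax [0.0634 0.0636] y [-0.0513 -0.0503  0.05    0.051 ]
tub 8534 (array([122.6,  -0.2]), array([90.1, 65.2]), -90.0) z 0.1606 xmax [0.154  0.1552] y [-0.0453 -0.0446  0.044   0.0448]
rim 1789 (array([122.6,  -0.2]), array([90.1, 65.2]), -90.0) z 0.1443 xmax [0.1546 0.1552] y [-0.0453 -0.045   0.0445  0.0448]
```

{"api": "move_arm", "payload": {"increments": [{"xyz":[30,0,0],"roll":0.005,"grip":0},{"xyz":[30,0,0],"roll":0,"grip":0},{"xyz":[25,-1,0],"roll":0,"grip":0},{"xyz":[13.5,0,20],"roll":0,"grip":0},{"xyz":[0,0,41],"roll":0,"grip":0}]}}

```text
time_s: 5.3
position: [0.6487, -0.2194, 0.1501]
tcp_rot: [[0.874, 0.486, 0.014], [0.486, -0.874, -0.005], [0.009, 0.011, -1.0]]
force: [1.1, -0.6, -1.2]
opening: 0.204
grasp_force: 30.0
```

{"api": "move_arm", "payload": {"increments": [{"xyz":[0,0,28],"roll":0,"grip":0},{"xyz":[0,0,15],"roll":0,"grip":0},{"xyz":[0,0,0],"roll":0,"grip":0},{"xyz":[0,0,0],"roll":0,"grip":0}]}}

```text
time_s: 5.63
position: [0.6412, -0.2193, 0.1007]
tcp_rot: [[0.875, 0.484, -0.003], [0.484, -0.875, 0.002], [-0.002, -0.003, -1.0]]
force: [-0.4, -0.3, 0.1]
opening: 0.205
grasp_force: 30.0
```

Run:
```python
from h import *
st=bot.read_state();p=st['position'];R=np.array(st['tcp_rot']);print(np.round(p,4),np.degrees(np.arctan2(R[1,0],R[0,0])),np.round(st['force'],1))
a,d=bot.capture('side');t,dt=bot.capture('top')
c=a[120:210,200:340];save('side2.png',cv2.resize(c,None,fx=5,fy=5,interpolation=cv2.INTER_CUBIC))
# along-tool-frame extents of tub and lid in the side cloud
for n,dd in (('side',d),('top',dt)):
    Q=(cloud(n,dd,np.ones(dd.shape,bool),T(n))-np.array(p))
    z=Q[:,2]+p[2];q=Q@R
    for l,lo,hi in (('tub',.01,.055),('lid',p[2]-.02,p[2]-.001)):
        k=(z>lo)&(z<hi)&(abs(q[:,0])<.075)&(abs(q[:,1])<.065)
        if k.sum()>5: print(n,l,k.sum(),'x',np.percentile(q[k,0],[0,1,99,100]).round(4),'y',np.percentile(q[k,1],[0,1,99,100]).round(4))
```

```text
[ 0.6412 -0.2193  0.1007] 28.930236897185473 [-0.4 -0.3  0.1]
side tub 644 x [-0.0614 -0.0606  0.0557  0.0581] y [-0.0489 -0.0466  0.0441  0.0506]
side lid 699 x [-0.069  -0.0676  0.0617  0.0625] y [-0.0562 -0.0545  0.0461  0.0495]
top lid 17 x [0.0571 0.0572 0.0668 0.0669] y [-0.0496 -0.0495 -0.0218 -0.0214]
```

View pics/side2.png

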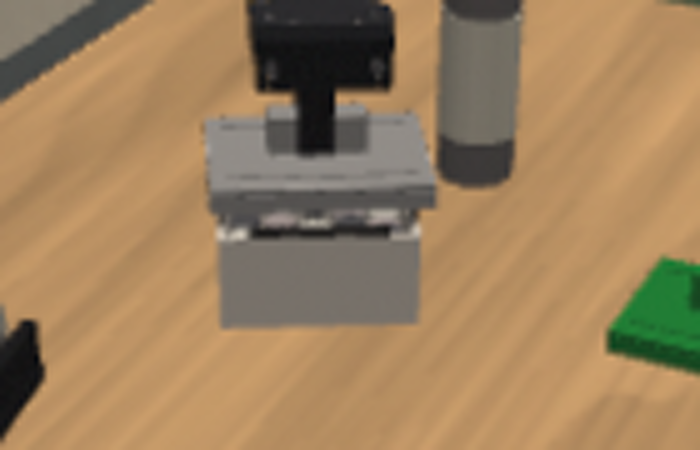

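The side crop shows the lid hovering about 20 mm above the tub, roughly centred. I'll check the face planes.

Run:
```python
from h import *
st=bot.read_state();p=np.array(st['position']);R=np.array(st['tcp_rot']);print(np.round(p,4))
E=[]
for i in range(4):
    a,d=bot.capture('side')
    Q=cloud('side',d,np.ones(d.shape,bool),T('side'))-p;z=Q[:,2]+p[2];q=Q@R
    E.append((z,q))
z=np.concatenate([e[0] for e in E]);q=np.concatenate([e[1] for e in E])
for l,lo,hi in (('tub',.012,.048),('skirt',p[2]-.018,p[2]-.006)):
    k=(z>lo)&(z<hi)&(abs(q[:,0])<.045)&(q[:,1]<-.035)&(q[:,1]>-.065)
    print(l,k.sum(),'y',np.percentile(q[k,1],[10,25,50,75,90]).round(4))
    k=(z>lo)&(z<hi)&(abs(q[:,0])<.075)&(q[:,1]<-.035)&(q[:,1]>-.065)
    x=q[k,0];print('  x',np.percentile(x,[.5,2,98,99.5]).round(4))
```

```text
[ 0.6434 -0.221   0.1033]
tub 1265 y [-0.0477 -0.0465 -0.0452 -0.0438 -0.0426]
  x [-0.0624 -0.0617  0.0541  0.0546]
skirt 460 y [-0.053  -0.0517 -0.0505 -0.0492 -0.0481]
  x [-0.0687 -0.0682  0.0588  0.0616]
```

Lid and tub agree to within about 1 mm, so I'm lowering it.

{"api": "move_arm", "payload": {"increments": [{"xyz":[0,0,10],"roll":0,"grip":0},{"xyz":[0,0,8],"roll":0,"grip":0},{"xyz":[0,0,6],"roll":0,"grip":0},{"xyz":[0,0,0],"roll":0,"grip":0},{"xyz":[0,0,0],"roll":0,"grip":0}]}}

```text
time_s: 6.35
position: [0.642, -0.221, 0.0763]
tcp_rot: [[0.876, 0.483, -0.002], [0.483, -0.876, 0.001], [-0.001, -0.002, -1.0]]
force: [0.0, 0.7, -0.8]
opening: 0.206
grasp_force: 30.0
```

{"api": "move_arm", "payload": {"increments": [{"xyz":[0,0,3],"roll":0,"grip":0},{"xyz":[0,0,2],"roll":0,"grip":0},{"xyz":[0,0,0],"roll":0,"grip":0}]}}

```text
time_s: 6.6
position: [0.6431, -0.2215, 0.073]
tcp_rot: [[0.876, 0.483, 0.001], [0.483, -0.876, -0.001], [0.001, 0.001, -1.0]]
force: [-0.9, -0.2, 1.0]
opening: 0.206
grasp_force: 30.0
```

{"api": "move_arm", "payload": {"increments": [{"xyz":[0,0,2],"roll":0,"grip":0},{"xyz":[0,0,2],"roll":0,"grip":0},{"xyz":[0,0,0],"roll":0,"grip":0}]}}

```text
time_s: 6.85
position: [0.6431, -0.2215, 0.0702]
tcp_rot: [[0.876, 0.483, 0.001], [0.483, -0.876, -0.001], [0.001, 0.001, -1.0]]
force: [-1.4, -0.2, 5.8]
opening: 0.203
grasp_force: 30.0
```

{"api": "move_arm", "payload": {"increments": [{"xyz":[0,0,1.5],"roll":0,"grip":0},{"xyz":[0,0,0],"roll":0,"grip":0},{"xyz":[0,0,0],"roll":0,"grip":0}]}}

```text
time_s: 7.1
position: [0.6431, -0.2215, 0.0689]
tcp_rot: [[0.876, 0.483, 0.001], [0.483, -0.876, -0.001], [0.001, 0.001, -1.0]]
force: [-2.2, 1.0, 6.9]
opening: 0.202
grasp_force: 30.0
```

{"api": "move_arm", "payload": {"increments": [{"xyz":[0,0,1.5],"roll":0,"grip":0},{"xyz":[0,0,1],"roll":0,"grip":0},{"xyz":[0,0,0],"roll":0,"grip":0}]}}

```text
time_s: 7.35
position: [0.6431, -0.2215, 0.0675]
tcp_rot: [[0.876, 0.483, 0.001], [0.483, -0.876, -0.001], [0.001, 0.001, -1.0]]
force: [-2.9, 2.0, 12.3]
opening: 0.203
grasp_force: 30.0
```

{"api": "move_arm", "payload": {"increments": [{"xyz":[0,0,1],"roll":0,"grip":0},{"xyz":[0,0,0],"roll":0,"grip":0},{"xyz":[0,0,0],"roll":0,"grip":0}]}}

```text
time_s: 7.6
position: [0.6431, -0.2215, 0.0675]
tcp_rot: [[0.876, 0.483, 0.001], [0.483, -0.876, -0.001], [0.001, 0.002, -1.0]]
force: [-4.5, 1.3, 16.5]
opening: 0.204
grasp_force: 30.0
```

The lid has stopped at the home height while the force keeps rising. I'll push a little harder to seat it on all sides.

{"api": "move_arm", "payload": {"increments": [{"xyz":[0,0,1.5],"roll":0,"grip":0},{"xyz":[0,0,1.5],"roll":0,"grip":0},{"xyz":[0,0,0],"roll":0,"grip":0}]}}

```text
time_s: 7.85
position: [0.6432, -0.2215, 0.0674]
tcp_rot: [[0.876, 0.483, 0.002], [0.483, -0.876, -0.001], [0.001, 0.002, -1.0]]
force: [-9.4, 3.8, 29.5]
opening: 0.201
grasp_force: 30.0
```

{"api": "move_arm", "payload": {"increments": [{"xyz":[0,0,-2],"roll":0,"grip":0},{"xyz":[0,0,-2],"roll":0,"grip":0},{"xyz":[0,0,0],"roll":0,"grip":0}]}}

```text
time_s: 8.1
position: [0.6432, -0.2215, 0.0675]
tcp_rot: [[0.876, 0.483, 0.002], [0.483, -0.876, -0.001], [0.001, 0.002, -1.0]]
force: [-3.2, 1.2, 12.2]
opening: 0.208
grasp_force: 30.0
```

{"api": "move_arm", "payload": {"increments": [{"xyz":[0,0,0],"roll":0,"grip":80},{"xyz":[0,0,0],"roll":0,"grip":80},{"xyz":[0,0,0],"roll":0,"grip":80},{"xyz":[0,0,0],"roll":0,"grip":80},{"xyz":[0,0,0],"roll":0,"grip":80}]}}

```text
time_s: 8.52
position: [0.6432, -0.2218, 0.0645]
tcp_rot: [[0.876, 0.483, 0.001], [0.483, -0.876, -0.001], [0.001, 0.001, -1.0]]
force: [0.1, -1.1, 0.1]
opening: 0.496
grasp_force: 0.9
```

{"api": "move_arm", "payload": {"increments": [{"xyz":[0,0,-10],"roll":0,"grip":80},{"xyz":[0,0,-40],"roll":0,"grip":80},{"xyz":[0,0,-40],"roll":0,"grip":80},{"xyz":[-10,0,-40],"roll":0,"grip":80},{"xyz":[-40,0,0],"roll":0,"grip":80}]}}

```text
time_s: 8.93
position: [0.6077, -0.2462, 0.2043]
tcp_rot: [[0.873, 0.487, 0.02], [0.487, -0.873, -0.009], [0.013, 0.018, -1.0]]
force: [1.2, -2.4, 1.1]
opening: 0.789
grasp_force: 0.0
```

{"api": "move_arm", "payload": {"increments": [{"xyz":[-30,-25,0],"roll":0,"grip":80},{"xyz":[-20,-10,0],"roll":0,"grip":80},{"xyz":[0,0,0],"roll":0,"grip":80}]}}

```text
time_s: 9.18
position: [0.5326, -0.2372, 0.1947]
tcp_rot: [[0.877, 0.481, -0.006], [0.481, -0.877, 0.003], [-0.004, -0.006, -1.0]]
force: [-0.6, 0.8, -0.1]
opening: 0.802
grasp_force: 0.0
```

Run:
```python
from h import *
st=bot.read_state();print(st['time_s'],st['opening'])
a,d=bot.capture('wrist');M=T('wrist',st);save('w3.png',a)
W=cloud('wrist',d,np.ones(d.shape,bool),M)
k=(abs(W[:,2]-.064)<.008)&(np.hypot(W[:,0]-.643,W[:,1]+.22)<.09)
P=W[k];print('plate',k.sum(),rect(P),np.median(P[:,2]))
A=np.c_[P[:,:2],np.ones(len(P))];g=np.linalg.lstsq(A,P[:,2],rcond=None)[0];print('slope',g[:2])
k=(abs(W[:,2])<.003);G=W[k];print('bench slope',np.linalg.lstsq(np.c_[G[:,:2],np.ones(len(G))],G[:,2],rcond=None)[0])
b,db=bot.capture('side');save('side3.png',cv2.resize(b[100:220,190:350],None,fx=5,fy=5,interpolation=cv2.INTER_CUBIC))
```

```text
9.1833 0.8017409049236799
plate 18160 (array([ 633.3, -227.3]), array([114.9, 102.1]), 29.1) 0.06381120303501592
slope [ 0.00235466 -0.00074739]
bench slope [ 0.0011524  -0.00110047 -0.001216  ]
```

View pics/side3.png

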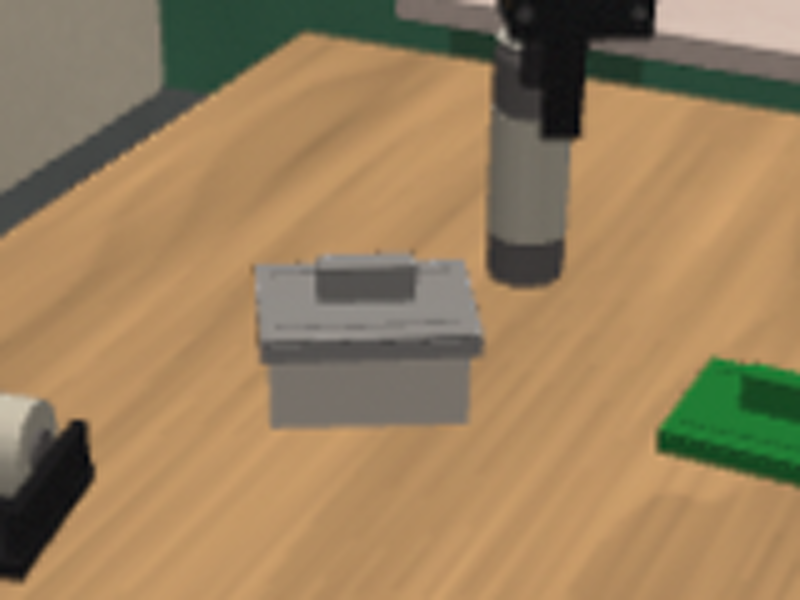

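The crop shows the lid seated level on the tub at about (368,340), with the gripper clear of it. The plate top measures 63.8 mm against 64 mm for fully home, and its slope is below 0.003. I'm handing in.

```bash
python3 -c "
from rig import bot
print(bot.hand_in())"
```

```text
the job is handed in; nothing more can be done
None
```

The grey lid is pressed home and level on the oblong tub (plate top 63.8 mm, 64 mm expected), released, and the job is handed in; no verdict came back, and I did not re-measure the bystanders.

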